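# Fit a cover plate behind the lip of a supply case and hold it home

### The arm

A 6-joint arm with a two-finger parallel gripper is mounted at the origin on a cart in front of the work surface, level with it; the furniture and walls round the work are solid. World frame = base frame: x ahead of the robot, y to its left, z up, the work surface at z = 0. Lengths are in m, angles in rad, forces in N, time in s.
With the tool pointing down it reaches from about 0.35 to 0.975 m from the base axis. Payload 7.1 kg.
Tool frame: the origin (TCP) lies midway between the tips of the shut fingers; the grasp point (between the pads) lies 19 mm behind it (bot.grip_depth is the distance from the TCP to the grasp point, in m); z points along the fingers, y is the line along which they close (so a half turn about z gives the same grasp; the last joint's range is limited). The gripper opens to 88 mm and grips with 3 to 60 N. Pads are 20 mm wide; open, the fingers measure 115 mm over their backs; the gripper's body (75 mm by 178 mm) begins 61 mm behind the grasp point.
Start: joints at [1.308, 0.423, 1.63, -0, 1.089, -0.019], TCP at [0.151, 0.607, 0.223] pointing down, gripper open.
Joint ranges: [-3, 3], [-0.9, 2.11], [0.09, 2.58], [-1.31, 4.45], [0.11, 2.69], [-2.54, 2.54]. Speed limits (rad/s): [2.39, 2.39, 3.01, 3.14, 3.14, 3.14].

### API

Orientations are given as a unit quaternion [w, x, y, z].
In Python, from plant import status, snapshot, bot gives the robot as it stands.
- The arm moves only by the shell command python3 -m crank 'ROWS' [FORCE]. ROWS is JSON, a list of rows, each a list of 7 numbers: the turn, a rotation vector about the tool's x, y, z in units of 8 degrees (1.0 is 8 degrees), then the shift along the tool's x, y, z in cm, then the finger opening in cm, from 0 to 8.78. A call has 1 to 12 rows; each row is the pose to reach, as a shift and turn from the pose commanded when the call began, along the tool's axes at that moment; what a row does not reach only later rows make up. A row lasts 1/8 s, in which the tool goes at most 62.5 mm and 10.7 degrees, less where a joint would pass 70% of its speed; a pose out of reach is approached as far as the arm can. A call with a gripper value outside its range is refused whole. The fingers move at their own pace and stop on an object; FORCE is the grip in N (left out, the last holds). Time passes only in rows, so rows that repeat a pose let the fingers close. It gives the time, the measured TCP pose, the force, the opening and the grip force at its end, in the units of the state.
- status.observe(): the state, without advancing time (a new reading comes with each control period).
- snapshot(name): name is "scene" or "top" or "wrist"; returns a dict with "image" (480x640x3 uint8, red, green, blue), "fx", "fy", "cx", "cy" (pixels), "distortion" ([k1, k2, p1, p2, k3] as OpenCV has them; the pictures are not rectified), "rvec" (rotation vector, rad) and "tvec" (3), from world to camera coordinates, as OpenCV has them. Camera axes: x right, y down, z forward; pixel columns grow to the right and rows downward; lengths in m; the calibration is good to about 2 mm. A picture is of the moment at which its call begins. There is no depth.
- bot.close_job(): hands the job in; it is judged then, once.
The state is a dict: "t": time; "q": joint angles; "qd": joint speeds; "tau": joint torques, N m; "ee_pos": TCP position; "tool_rot": TCP orientation; "force": force on the tool from outside, world axes, zero at the start; "torque": the same for the moment, N m; "gripper_width": finger opening in m; "finger_force": force on a finger pad.
Only numpy, scipy, OpenCV 4.12 (cv2) and the standard library are available. Lean on these libraries where they do the work, as an engineer would, in place of code of your own. Each camera call takes 0.05 s, during which the arm holds its last target. There are 200 camera calls.

### The job

Take only the top cover plate off the stack, lay it flat on the open supply case and push its tongue in under the lip at the far end, against the springs, until its shoulders butt on the case and it is fully home. The springs push it back out until the screws are in, so finish while still holding the cover pressed home; do not let go. Leave the rest of the stack and the loose things around the work where they are.

Things in the scene. Friction and masses are not known exactly. Their poses are not given: they have to be found in the camera images.
- cover_4: top plate of a stack of four equal aluminium covers lying flat, tongues roughly to +x. 140 (x) x 60 (y) x 8 mm, straight long sides, five cross slots, two screw holes at the end away from the tongue; about 0.15 kg. Origin: centre of the underside of the 140 x 60 plate; x toward the tongue, z up. Grip across the 60 mm; finger tips over 8 mm below its top would catch the plate beneath.
- tongue_tip (a point): middle of the end of the top cover's tongue, 88 mm along x from the cover's origin and 3 mm above its underside. The tongue sticks out 18 mm from the +x end, 40 mm wide, 6 mm thick (flush with the underside), corners rounded 5 mm; the 10 mm steps either side of it are the shoulders.
- cover_3: the same kind of plate, second from the top: stays in the stack
- cover_2: the same kind of plate, third from the top: stays in the stack
- cover_1: the same kind of plate, at the bottom of the stack: stays
- case: grey sheet-metal supply case, open on top, fixed to the bench, transformer and capacitors inside; 176 (x) x 56 (y) mm, rim 56 mm above the bench. Origin: centre of its underside; x toward the lip end (roughly away from the robot), z up. The cover lies on the rim and overhangs the long sides by 2 mm. The slot for the tongue is at the +x end.
- lip (a point): middle of the mouth of the slot: x = 54.5, y = 0, z = 65 mm of the case. Two cheeks, x = 52 to 88 mm, leave a slot 44 mm wide (y -22 to 22 mm), floor level with the rim. The lip bridges them from x = 58 mm on, underside 9 mm and top 11.5 mm above the rim; its mouth is flared upward from x = 53 mm.
- home (a point): point fixed to the case where the cover's origin lies when fully home: x = -18, y = 0, z = 56 mm of the case. The shoulders then butt on the cheeks' ends (x = 52 mm), the cover's near end is flush with the case's near end and its screw holes stand over the two pillars there.
- springs (a joint): how far the copper contact springs at the back of the slot are pushed in (m): 0 free, first touched by the tongue 6 mm before home, 0.006 with the cover fully home. They push back with about 3 N at first and 9 N at home; the cheeks then stop the cover hard, so the push rises steeply.
- screw_jar: round jar with a lid, 52 mm wide, 54 mm tall, standing loose just in front of the near end of the case; origin at the centre of its underside; leave it alone
- wick_reel: small flat blue reel, 40 mm wide, 12 mm tall, loose in front of the stack's near end; origin at the centre of its underside; leave it alone
- flux_tin: flat round tin, 46 mm wide, 18 mm tall, loose beyond the work; origin at the centre of its underside; leave it alone
- solder_reel: upright reel of wire, 53 mm wide, 55 mm tall, loose to the left of the work; origin at the centre of its underside; leave it alone

How it is judged:
By the outcome, as a careful person would: the job done as asked, in the order asked, and still so for the second after the job is handed in, while the arm keeps its last pose, push and grip.
It also fails if it takes over 43 s, if anything falls off the work surface, if the arm or the gripper's body presses on something with over 40 N, if the wrist force passes 120 N, or if a joint passes its speed limit or range.

## Working session

There is one attempt and no reset: what is moved stays moved. The work goes in short steps, Python scripts to look and compute and a shell command to move; the robot and the scene stay as the last step left them, time stands still between calls to the robot, and variables do not carry over. Pictures are saved under pics/ and viewed, at most 10 in all, crops included, and the job is handed in when it is done.

```bash
ls; mkdir -p pics
python3 - <<'E'
from plant import status,snapshot,bot
import cv2,numpy as np
s=status.observe(); print(s['t'],s['ee_pos'],s['tool_rot'],s['gripper_width'],bot.grip_depth)
for n in ['scene','top','wrist']:
    d=snapshot(n); cv2.imwrite(f'pics/{n}0.png',d['image'][:,:,::-1]); np.savez(f'{n}0.npz',**d)
    R=cv2.Rodrigues(np.array(d['rvec']))[0]; print(n,d['fx'],d['distortion'],-R.T@np.array(d['tvec']),R[2])
E
```

```text
pics
0.0 [0.1507169  0.60598237 0.22192492] [-1.01253597e-04  1.21611294e-01  9.92577513e-01 -7.50928480e-04] 0.08744360482697276 0.0187
scene 494.1678904455426 [-0.0557891  0.         0.         0.         0.       ] [-0.0900362  -0.63246522  0.45530099] [ 0.65728695  0.60868221 -0.44438703]
top 584.1021154163711 [-0.07028834  0.          0.          0.          0.        ] [ 0.26518767 -0.10408083  1.19418902] [ 0.20288269  0.01244561 -0.97912396]
wrist 427.44678973028107 [0.00060359 0.         0.         0.         0.        ] [0.07349391 0.62556979 0.38429101] [ 0.27784165 -0.07007488 -0.9580676 ]
```

View pics/scene0.png

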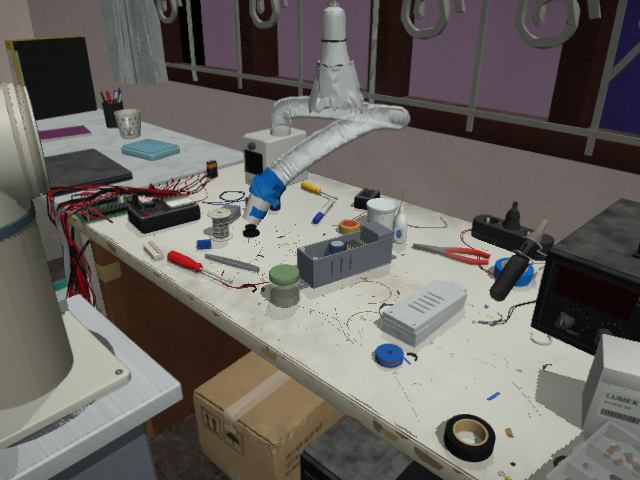

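View pics/top0.png

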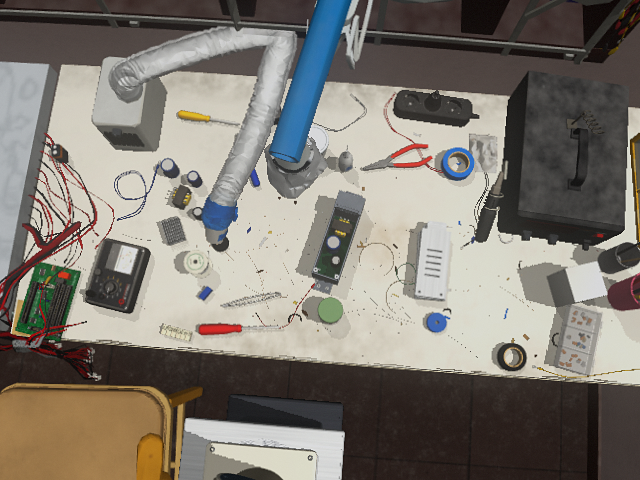

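Scene view: grey case around (345,255), stack (423,312), green-lidded jar (283,285), blue reel (389,355), and an extractor arm behind. Top view: case (338,240), stack (432,260), jar (330,310), wick reel (436,322), and a blue tube hanging down to (290,160).

```bash
cat > h.py <<'E'
import numpy as np,cv2
def cam(d):
    K=np.array([[d['fx'],0,d['cx']],[0,d['fy'],d['cy']],[0,0,1.]]);R=cv2.Rodrigues(np.array(d['rvec'],float))[0]
    return K,np.array(d['distortion'],float),R,np.array(d['tvec'],float).ravel()
def rays(d,px):
    K,D,R,t=cam(d);u=cv2.undistortPoints(np.array(px,float).reshape(-1,1,2),K,D)[:,0]
    return -R.T@t,np.c_[u,np.ones(len(u))]@R
def onz(d,px,z):
    c,v=rays(d,px);return c+v*((z-c[2])/v[:,2])[:,None]
def tri(d1,p1,d2,p2):
    c1,v1=rays(d1,p1);c2,v2=rays(d2,p2);o=[]
    for a,b in zip(v1,v2):
        s=np.linalg.lstsq(np.c_[a,-b],c2-c1,rcond=None)[0];x,y=c1+s[0]*a,c2+s[1]*b
        o.append([*((x+y)/2),np.linalg.norm(x-y)])
    return np.array(o)
def proj(d,P):
    K,D,R,t=cam(d);return cv2.projectPoints(np.array(P,float).reshape(-1,1,3),R,t,K,D)[0][:,0]
E
python3 - <<'E'
from h import *
np.set_printoptions(precision=3,suppress=True)
S,T=np.load('scene0.npz'),np.load('top0.npz')
print('stack,jar,reel',onz(T,[[432,260]],.032),onz(T,[[330,310]],.054),onz(T,[[436,322]],.012))
print('case',onz(T,[[315,275],[338,285],[365,198],[338,193]],.056))
print('obst: fabric low, nozzle black',tri(S,[[335,108],[250,230],[265,185],[405,115]],T,[[293,175],[221,243],[220,212],[280,45]]))
print(proj(T,[[.5,-.15,.3],[.5,-.35,.3],[.15,.6,.2]]))
o=[]
for n,(x,y,w,h) in dict(top0=(280,170,200,160),scene0=(250,200,240,180)).items():
    im=cv2.imread(f'pics/{n}.png')[y:y+h,x:x+w];o.append(cv2.resize(im,(400,int(h*400/w)),interpolation=cv2.INTER_CUBIC)[:300])
    print(o[-1].shape)
m=[cv2.copyMakeBorder(i,0,320-i.shape[0],0,0,0) for i in o]
cv2.imwrite('pics/c1.png',np.hstack(m))
E
```

```text
stack,jar,reel [[ 0.502 -0.311  0.032]] [[ 0.382 -0.112  0.054]] [[ 0.379 -0.328  0.012]]
case [[ 0.448 -0.077  0.056]
 [ 0.432 -0.124  0.056]
 [ 0.614 -0.165  0.056]
 [ 0.62  -0.11   0.056]]
obst: fabric low, nozzle black [[ 0.579 -0.036  0.279  0.01 ]
 [ 0.505  0.124  0.012  0.002]
 [ 0.547  0.116  0.105  0.004]
 [ 0.858  0.009  0.217  0.029]]
[[362.038 221.511]
 [487.779 231.537]
 [-92.825 400.014]]
(300, 400, 3)
(300, 400, 3)
```

View pics/c1.png

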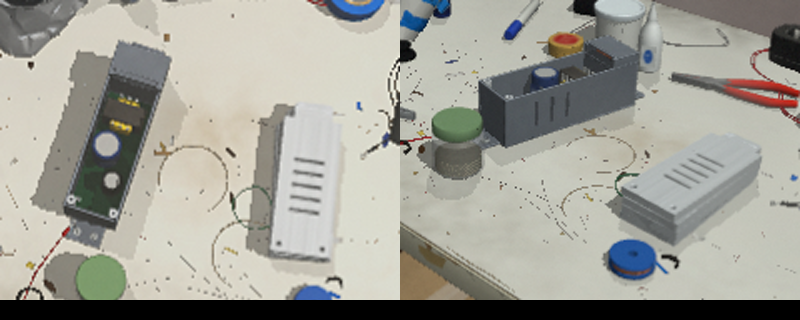

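Crop: case open, running near-right to far-left in the top view with its lip at the upper end; stack at right with its tongue up. I need to place the hanging blue/fabric thing before moving near it.

Run:
```python
from h import *
np.set_printoptions(precision=3,suppress=True)
S,T=np.load('scene0.npz'),np.load('top0.npz')
for p in [[335,108],[314,108],[358,108],[335,62],[335,5],[335,88]]:
    c,v=rays(S,[p]);print(p)
    for k in (.5,.7,.8,.9,1.0,1.1,1.2,1.3,1.4): 
        P=c+v[0]*k; print('  ',P,proj(T,[P])[0])
I=cv2.imread('pics/scene0.png')[0:240,230:430];J=cv2.imread('pics/top0.png')[0:240,200:400]
cv2.imwrite('pics/c2.png',np.hstack([cv2.resize(I,None,fx=2,fy=2),cv2.resize(J,None,fx=2,fy=2)]))
```

```text
[335, 108]
   [ 0.292 -0.296  0.356] [457.421 361.628]
   [ 0.445 -0.162  0.316] [367.845 254.447]
   [ 0.521 -0.094  0.296] [327.87  206.742]
   [ 0.597 -0.027  0.276] [290.901 162.692]
   [0.674 0.04  0.256] [256.747 122.055]
   [0.75  0.108 0.236] [225.21   84.583]
   [0.826 0.175 0.216] [196.091  50.031]
   [0.903 0.242 0.196] [169.2    18.164]
   [0.979 0.309 0.176] [144.356 -11.242]
[314, 108]
   [ 0.277 -0.28   0.356] [446.055 371.193]
   [ 0.424 -0.14   0.316] [352.718 266.392]
   [ 0.498 -0.069  0.296] [311.052 219.652]
   [0.571 0.001 0.276] [272.516 176.444]
   [0.645 0.072 0.256] [236.913 136.544]
   [0.718 0.142 0.236] [204.039  99.721]
   [0.791 0.212 0.216] [173.689  65.74 ]
   [0.865 0.283 0.196] [145.666  34.378]
   [0.938 0.353 0.176] [119.782   5.423]
[358, 108]
   [ 0.308 -0.313  0.356] [469.773 351.201]
   [ 0.467 -0.185  0.316] [384.257 241.461]
   [ 0.546 -0.122  0.296] [346.107 192.726]
   [ 0.626 -0.058  0.276] [310.829 147.782]
   [0.706 0.006 0.256] [278.241 106.367]
   [0.785 0.07  0.237] [248.149  68.217]
   [0.865 0.134 0.217] [220.363  33.071]
   [0.944
[... 545 characters left out ...]
43.531 196.664]
   [ 0.576 -0.042  0.449] [293.849 134.216]
   [0.659 0.032 0.448] [246.84   75.322]
   [0.742 0.106 0.448] [202.619  20.101]
   [0.826 0.18  0.447] [161.238 -31.402]
   [0.909 0.254 0.446] [122.705 -79.197]
   [0.992 0.327 0.445] [  86.989 -123.338]
   [1.075 0.401 0.444] [  54.034 -163.912]
[335, 88]
   [ 0.298 -0.29   0.374] [456.125 356.303]
   [ 0.454 -0.153  0.342] [363.696 244.589]
   [ 0.531 -0.084  0.325] [322.123 194.494]
   [ 0.609 -0.016  0.309] [283.517 148.058]
   [0.687 0.053 0.293] [247.732 105.087]
   [0.765 0.121 0.277] [214.599  65.368]
   [0.842 0.19  0.26 ] [183.946  28.679]
   [0.92  0.259 0.244] [155.598  -5.199]
   [0.998 0.327 0.228] [129.385 -36.476]
```

View pics/c2.png

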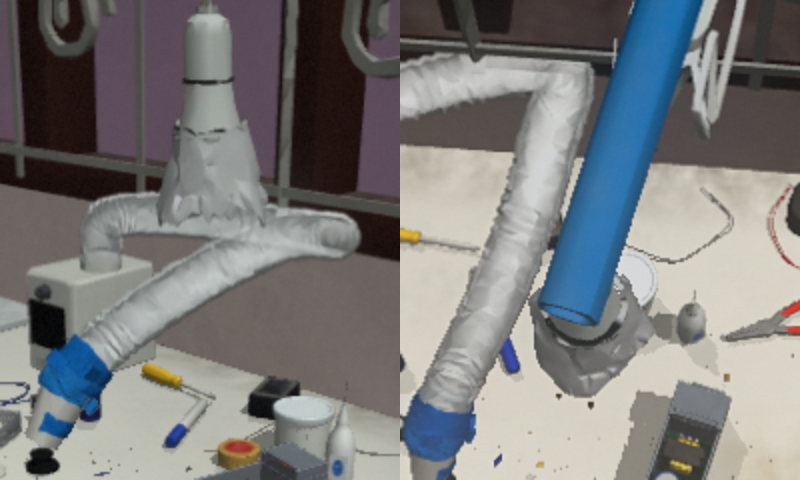

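The hanging thing is a lamp with a shade at about (0.60, −0.02), from z≈0.27 up. It stays clear if I swing in at x≈0.40 and approach the case from the stack side.

```bash
python3 -m crank '[[0,0,0,-31.5,-23.1,-8,8.7],[0,0,0,-31.5,-23.1,-8,8.7],[0,0,0,-31.5,-23.1,-8,8.7],[0,0,0,-31.5,-23.1,-8,8.7],[0,0,0,-31.5,-23.1,-8,8.7],[0,0,0,-31.5,-23.1,-8,8.7],[0,0,0,-31.5,-23.1,-8,8.7],[0,0,0,-38.7,-52.2,-8,8.7],[0,0,0,-38.7,-52.2,-8,8.7],[0,0,0,-38.7,-52.2,-8,8.7],[0,0,0,-38.7,-52.2,-8,8.7],[0,0,0,-38.7,-52.2,-8,8.7]]'
```

```text
t: 1.65
ee_pos: [0.3999, 0.0045, 0.3028]
tool_rot: [0.0, 0.122, 0.993, -0.0]
force: [0.5, 0.2, -0.3]
gripper_width: 0.087
finger_force: 0.0
```

```bash
cat > snap.py <<'E'
import sys,numpy as np,cv2
from plant import snapshot
for a in sys.argv[1:]:
    n,f=a.split(':');d=snapshot(n);np.savez(f+'.npz',**d);cv2.imwrite(f'pics/{f}.png',d['image'][:,:,::-1])
E
python3 -m crank '[[0,0,0,-5,-11.6,0,8.7],[0,0,0,-5,-11.6,0,8.7],[0,0,0,-5,-11.6,0,8.7],[0,0,0,-5,-11.6,0,8.7]]'; python3 snap.py wrist:w1
python3 -m crank '[[0,0,0,-6,-16,5,8.7],[0,0,0,-6,-16,5,8.7],[0,0,0,-6,-16,5,8.7],[0,0,0,-6,-16,5,8.7],[0,0,0,-6,-16,5,8.7]]'; python3 snap.py wrist:w2
```

```text
t: 2.15
ee_pos: [0.4204, -0.1179, 0.3023]
tool_rot: [-0.001, 0.122, 0.993, 0.0]
force: [0.6, -0.0, -0.1]
gripper_width: 0.0868
finger_force: 0.0
t: 2.82
ee_pos: [0.4407, -0.2861, 0.2525]
tool_rot: [-0.0, 0.121, 0.993, 0.0]
force: [-0.1, 0.2, -0.8]
gripper_width: 0.0873
finger_force: 0.0
```

View pics/w1.png

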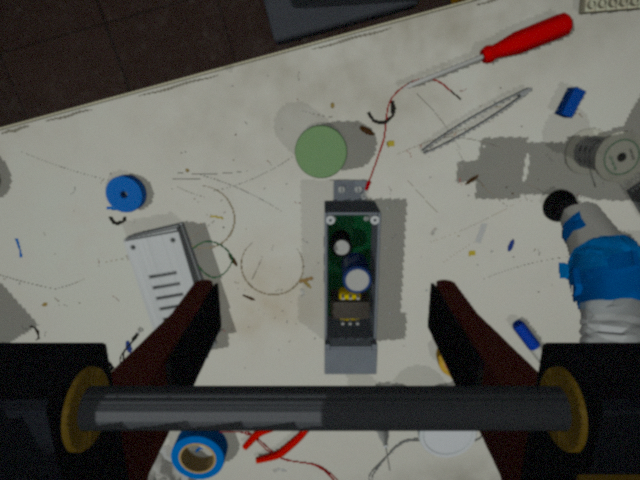

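View pics/w2.png

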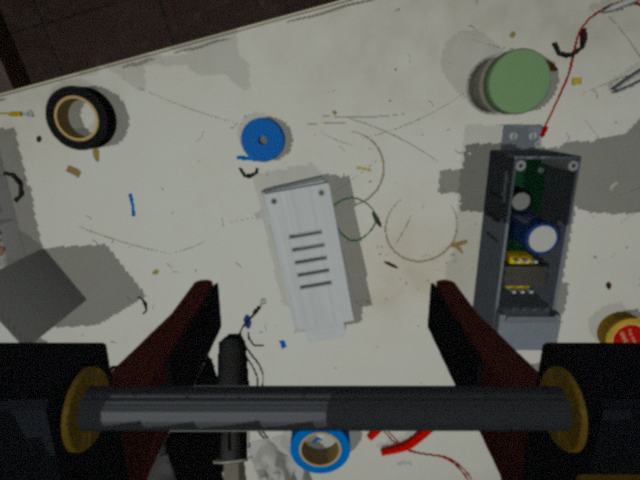

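w1: the case runs up from its pillars at (331,219)/(375,219) to the lip block (350,358), stack at (160,270). w2: top cover's near end is (264,192)–(328,180), screw holes (274,201), (321,193), tongue end about (325,335). I zoom in for subpixel picks.

Run:
```python
import cv2,numpy as np
a=cv2.imread('pics/w2.png')[170:345,250:365];b=cv2.imread('pics/w1.png')[175:380,310:395];c=cv2.imread('pics/w1.png')[215:350,115:220]
f=lambda i,k:cv2.copyMakeBorder(cv2.resize(i,None,fx=k,fy=k,interpolation=cv2.INTER_CUBIC),0,600-int(i.shape[0]*k),0,0,0)
o=np.hstack([f(a,3),f(b,2.8),f(c,1.9)]);print(o.shape);cv2.imwrite('pics/z1.png',o)
g=cv2.cvtColor(cv2.imread('pics/w2.png'),6)
for n,(x,y,w,h) in dict(w2=(255,172,95,170),w1=(120,220,85,110)).items():
    g=cv2.cvtColor(cv2.imread(f'pics/{n}.png'),6)[y:y+h,x:x+w]
    bl=cv2.morphologyEx(g,cv2.MORPH_BLACKHAT,np.ones((9,9)))
    nn,l,st,ce=cv2.connectedComponentsWithStats((bl>35).astype('u1' if 0 else np.uint8))
    for i in range(1,nn):
        if 3<st[i,4]<200: 
            m=(l==i)*bl.astype(float);ys,xs=np.mgrid[:h,:w];print(n,st[i],round((m*xs).sum()/m.sum()+x,2),round((m*ys).sum()/m.sum()+y,2))
```

```text
(600, 783, 3)
w2 [0 0 3 3 7] 255.76 172.6
w2 [64 18  5  5 21] 320.97 192.12
w2 [16 27  6  5 25] 273.57 200.91
w2 [ 34  59  33   8 107] 304.48 234.17
w2 [ 37  71  32   9 111] 307.0 247.09
w2 [ 40  84  32   8 115] 310.25 259.61
w2 [ 43  97  31   8 107] 313.06 272.16
w2 [ 92 103   3  19  34] 348.53 283.18
w2 [ 45 109  32   8 109] 315.51 284.4
w2 [  7 127   3   2   4] 262.72 299.25
w2 [  0 133   6  10  36] 256.99 309.13
w2 [ 89 150   6   3  12] 346.6 322.7
w2 [ 24 168   6   2   8] 281.72 340.82
w1 [ 0  0  6  4 15] 122.0 221.21
w1 [ 57   5  16  42 111] 184.41 244.2
w1 [63  4  4 12 14] 184.43 229.56
w1 [67 17  3  6  7] 187.86 239.26
w1 [51 18  4  4 15] 172.42 239.58
w1 [11 25  4  5 16] 132.56 246.91
w1 [29 51 27  7 84] 161.96 274.41
w1 [33 62 27  7 83] 165.51 285.29
w1 [36 73 26  7 80] 168.72 295.87
w1 [40 86 14  4 38] 165.88 307.48
w1 [ 34 106   7   4  17] 157.53 328.1
w1 [ 19 108   4   2   7] 140.25 328.58
```

View pics/z1.png

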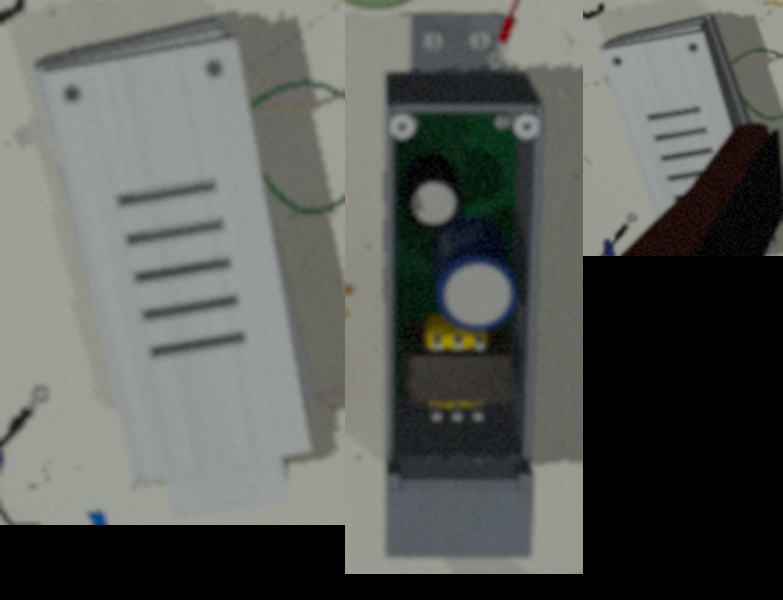

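z1: the top cover sits crisply with dark holes and slots; the case's pillars are bright rings at w1 (330,220) and (375,220), its lip block ends near row 374. Now triangulate.

Run:
```python
from h import *
np.set_printoptions(precision=4,suppress=True)
A,B,T=np.load('w1.npz'),np.load('w2.npz'),np.load('top0.npz')
def blob(n,p,r=6):
    g=cv2.cvtColor(cv2.imread(f'pics/{n}.png'),6).astype(float);x,y=p;w=np.clip(g[y-r:y+r+1,x-r:x+r+1]-130,0,None)
    ys,xs=np.mgrid[y-r:y+r+1,x-r:x+r+1];return [(w*xs).sum()/w.sum(),(w*ys).sum()/w.sum()]
a=[blob('w1',(330,220)),blob('w1',(375,220))];b=[blob('w2',(520,166)),blob('w2',(574,166))]
print(a,b);print('pillars',tri(A,a,B,b))
print('holes',tri(A,[[172.42,239.58],[132.56,246.91],[161.96,274.41],[165.51,285.29],[168.72,295.87]],B,[[320.97,192.12],[273.57,200.91],[304.48,234.17],[307,247.09],[310.25,259.61]]))
z=.032
P=onz(B,[[262.7,191],[329,182.3],[354,319.3],[295.7,331.7],[345,335.7],[307.7,340.7]],z);print('corners',P)
h=onz(B,[[320.97,192.12],[273.57,200.91],[304.48,234.17],[307,247.09],[310.25,259.61],[313.06,272.16],[315.51,284.4]],z);print('slots',h)
d=h[6]-h[2];print('yaw slots',np.degrees(np.arctan2(d[1],d[0])))
d=h[0]-h[1];print('yaw holes',np.degrees(np.arctan2(-d[0],d[1]))+0,P[:4].mean(0))
Q=onz(A,[[325.4,211.8],[379.6,211.8]],.056);L=onz(A,[[325.4,373.9],[376,373.9],[325.4,345.7],[376.4,345.7]],.0675);print('case',Q,L)
for n,u in (('rim->far',L[:2].mean(0)-Q.mean(0)),('pill->far',L[:2].mean(0)-tri(A,a,B,b)[:,:3].mean(0))): print(n,u,np.degrees(np.arctan2(u[1],u[0])),np.hypot(*u[:2]))
```

```text
[[np.float64(329.80981595092027), np.float64(219.40184049079755)], [np.float64(374.28809523809525), np.float64(219.60238095238094)]] [[np.float64(nan), np.float64(nan)], [np.float64(nan), np.float64(nan)]]
 ** On entry to DLASCL parameter number  4 had an illegal value
 ** On entry to DLASCL parameter number  4 had an illegal value
 ** On entry to DLASCL parameter number  4 had an illegal value
 ** On entry to DLASCL parameter number  4 had an illegal value
 ** On entry to DLASCL parameter number  5 had an illegal value
 ** On entry to DLASCL parameter number  4 had an illegal value<stdin>:6: RuntimeWarning: invalid value encountered in scalar divide
Traceback (most recent call last):
  File "h.py", line 13, in tri
    s=np.linalg.lstsq(np.c_[a,-b],c2-c1,rcond=None)[0];x,y=c1+s[0]*a,c2+s[1]*b
      ~~~~~~~~~~~~~~~^^^^^^^^^^^^^^^^^^^^^^^^^^^^^^
numpy.linalg.LinAlgError: SVD did not converge in Linear Least Squares
```

```bash
cat > m.py <<'E'
from h import *
np.set_printoptions(precision=4,suppress=True)
A,B,T=np.load('w1.npz'),np.load('w2.npz'),np.load('top0.npz')
def blob(n,p,r=6):
    g=cv2.cvtColor(cv2.imread(f'pics/{n}.png'),6).astype(float);x,y=p;g=g[y-r:y+r+1,x-r:x+r+1];w=np.clip(g-.65*g.max(),0,None)
    ys,xs=np.mgrid[y-r:y+r+1,x-r:x+r+1];return [(w*xs).sum()/w.sum(),(w*ys).sum()/w.sum()]
a=[blob('w1',(330,220)),blob('w1',(375,220))];b=[blob('w2',(520,166)),blob('w2',(574,166))]
print(np.array(a),np.array(b));pl=tri(A,a,B,b);print('pillars',pl,np.degrees(np.arctan2(*(pl[1]-pl[0])[:2])))
print('holes',tri(A,[[172.42,239.58],[132.56,246.91],[161.96,274.41],[165.51,285.29],[168.72,295.87]],B,[[320.97,192.12],[273.57,200.91],[304.48,234.17],[307,247.09],[310.25,259.61]]))
z=.032
P=onz(B,[[262.7,191],[329,182.3],[354,319.3],[295.7,331.7],[345,335.7],[307.7,340.7]],z);print('corners',P)
h=onz(B,[[320.97,192.12],[273.57,200.91],[304.48,234.17],[307,247.09],[310.25,259.61],[313.06,272.16],[315.51,284.4]],z);print('slots',h)
d=h[6]-h[2];print('yaw slots',np.degrees(np.arctan2(d[1],d[0])))
d=h[0]-h[1];print('yaw holes',np.degrees(np.arctan2(-d[0],d[1]))+0,P[:4].mean(0))
Q=onz(A,[[325.4,211.8],[379.6,211.8]],.056);L=onz(A,[[325.4,373.9],[376,373.9],[325.4,345.7],[376.4,345.7]],.0675);print('case',Q,L)
for n,u in (('rim->far',L[:2].mean(0)-Q.mean(0)),('pill->far',L[:2].mean(0)-pl[:,:3].mean(0))): print(n,u,np.degrees(np.arctan2(u[1],u[0])),np.hypot(*u[:2]))
E
python3 m.py
```

```text
[[328.9672 219.6269]
 [374.5503 219.6335]] [[520.1408 165.195 ]
 [574.0028 165.9688]]
pillars [[ 0.4473 -0.1192  0.0573  0.0004]
 [ 0.4585 -0.0756  0.0572  0.0009]] 14.427081936039135
holes [[ 0.4346 -0.287   0.0309  0.0001]
 [ 0.4321 -0.3311  0.0308  0.    ]
 [ 0.4696 -0.3117  0.0307  0.0002]
 [ 0.4827 -0.3127  0.0301  0.    ]
 [ 0.4949 -0.3126  0.0322  0.0002]]
corners [[ 0.4207 -0.338   0.032 ]
 [ 0.4274 -0.2778  0.032 ]
 [ 0.5665 -0.2861  0.032 ]
 [ 0.5658 -0.3458  0.032 ]
 [ 0.5821 -0.2989  0.032 ]
 [ 0.5786 -0.3367  0.032 ]]
slots [[ 0.4344 -0.287   0.032 ]
 [ 0.4319 -0.3309  0.032 ]
 [ 0.4693 -0.3115  0.032 ]
 [ 0.4822 -0.3124  0.032 ]
 [ 0.495  -0.3126  0.032 ]
 [ 0.5081 -0.3131  0.032 ]
 [ 0.5209 -0.314   0.032 ]]
yaw slots -2.7039226730897004
yaw holes -3.2484610117142796 [ 0.4951 -0.3119  0.032 ]
case [[ 0.4389 -0.1207  0.056 ]
 [ 0.4518 -0.0691  0.056 ]] [[ 0.6096 -0.1633  0.0675]
 [ 0.6228 -0.1106  0.0675]
 [ 0.5764 -0.155   0.0675]
 [ 0.5894 -0.1031  0.0675]]
rim->far [ 0.1708 -0.042   0.0115] -13.82484814025993 0.17594619670538014
pill->far [ 0.1633 -0.0396  0.0102] -13.619076133885686 0.16803342502031793
```

Measured: cover centre (0.495, −0.3125), yaw −3.2°, top at about 0.031. Case yaw is −13.9°, and home is (0.5133, −0.1116); the pillar positions agree. I'll grip 25 mm behind the cover's centre to keep the gripper away from the lamp.

```bash
python3 -m crank '[[0,0,-0.7,-3.4,-1.7,4,8.7],[0,0,-1.35,-3.45,-1.72,10,8.7],[0,0,-1.35,-3.45,-1.72,15,8.7],[0,0,-1.35,-3.45,-1.72,18.2,8.7],[0,0,-1.35,-3.45,-1.72,18.2,8.7],[0,0,-1.35,-3.45,-1.72,18.2,8.7]]' ; python3 snap.py wrist:w3
python3 - <<'E'
from plant import status
import numpy as np
s=status.observe();w,x,y,z=s['tool_rot'];print(s['ee_pos'],s['tool_rot'],np.degrees(2*np.arctan2(x,y)))
E
```

```text
t: 3.62
ee_pos: [0.471, -0.3125, 0.0723]
tool_rot: [0.001, 0.027, 1.0, -0.001]
force: [0.3, 0.6, 1.2]
gripper_width: 0.087
finger_force: 0.0
[ 0.47121878 -0.31294963  0.07271625] [ 1.30707566e-03  2.71224404e-02  9.99630921e-01 -8.28330373e-04] 3.1083876378821462
```

View pics/w3.png

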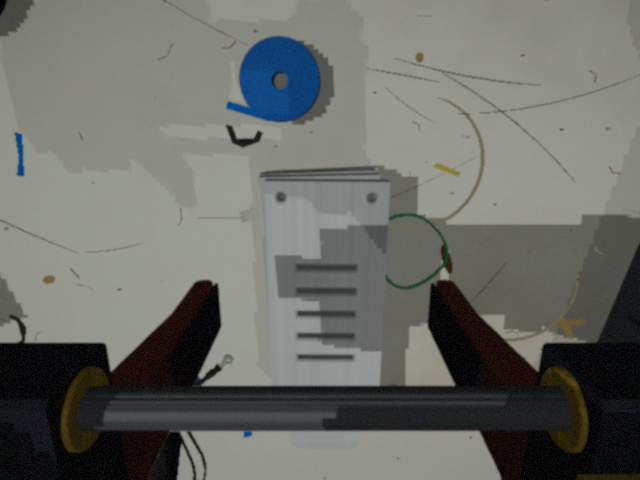

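w3: gripper square over the cover (slots level, near end at x 262–388), fingers straddling it evenly. Go down.

```bash
python3 -m crank '[[0,0,0,0,0,2,8.7],[0,0,0,0,0,3.5,8.7],[0,0,0,0,0,4.4,8.7],[0,0,0,0,0,4.4,8.7],[0,0,0,0,0,4.4,8.7]]' 40
cat > st.py <<'E'
from plant import status,snapshot
import numpy as np
P=[];F=[]
for i in range(4):
    s=status.observe();P.append(s['ee_pos']);F.append(s['force']);snapshot('wrist')
print(s['t'],np.mean(P,0).round(4),np.std(P,0).round(4),'F',np.mean(F,0).round(1),s['gripper_width'],s['finger_force'],s['tool_rot'])
E
python3 st.py
```

```text
t: 4.3
ee_pos: [0.4701, -0.3131, 0.027]
tool_rot: [0.0, 0.028, 1.0, -0.0]
force: [-0.5, -0.4, 0.7]
gripper_width: 0.087
finger_force: 0.0
4.45 [ 0.4701 -0.3131  0.0271] [0. 0. 0.] F [0.1 0.3 0.1] 0.08731641548316477 0.0 [ 2.98490597e-04  2.76724034e-02  9.99616979e-01 -2.10521007e-04]
```

```bash
python3 -m crank '[[0,0,0,0,0,0.1,8.7],[0,0,0,0,0,0.1,5],[0,0,0,0,0,0.1,5],[0,0,0,0,0,0.1,5],[0,0,0,0,0,0.1,5],[0,0,0,0,0,0.1,5]]' 45; python3 st.py
```

```text
t: 5.25
ee_pos: [0.4698, -0.3128, 0.0257]
tool_rot: [-0.0, 0.028, 1.0, 0.0]
force: [0.3, 0.1, -0.6]
gripper_width: 0.0593
finger_force: 45.0
5.4 [ 0.4698 -0.3128  0.0257] [0. 0. 0.] F [0.2 0.3 0.3] 0.059508338016823537 44.994996786117554 [-5.87790215e-05  2.76271235e-02  9.99618296e-01  4.31772209e-05]
```

```bash
python3 -m crank '[[0,0,0,0,0,-0.3,5],[0,0,0,0,0,-0.8,5],[0,0,0,0,0,-2,5],[0,0,0,0,0,-5,5],[0,0,0,0,0,-8,5],[0,0,0,0,0,-10,5],[0,0,0,0,0,-10,5]]'; python3 st.py; python3 snap.py wrist:w4 scene:s4
python3 - <<'E'
import cv2,numpy as np
a=cv2.imread('pics/w4.png')[100:400,150:490];b=cv2.resize(cv2.imread('pics/s4.png')[210:360,330:500],None,fx=2,fy=2)
cv2.imwrite('pics/z4.png',np.hstack([a,b]))
E
```

```text
t: 6.32
ee_pos: [0.4709, -0.3136, 0.1279]
tool_rot: [0.002, 0.028, 1.0, -0.001]
force: [0.2, -0.4, -1.2]
gripper_width: 0.0591
finger_force: 45.0
6.475 [ 0.47   -0.313   0.1263] [0.0006 0.0004 0.001 ] F [ 0.1 -0.  -1.3] 0.05938570907590388 44.994959235191345 [-4.04644947e-04  2.76531326e-02  9.99617463e-01  2.62314220e-04]
```

View pics/z4.png

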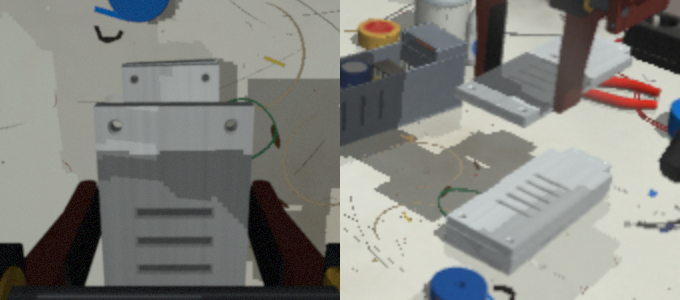

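z4: just one cover lifted, with three left in the stack, and it sits square in the fingers; its holes are at w4 (265,225) and (381,224). Now carry it to the pre-insert pose, rotating to −13.9°.

```bash
python3 -m crank '[[0,0,0.3,0.3,5,0,5],[0,0,0.6,0.7,10,0,5],[0,0,0.9,1.1,15,0,5],[0,0,1.2,1.4,19,1,5],[0,0,1.34,1.43,21.25,2.5,5],[0,0,1.34,1.43,21.25,3.1,5],[0,0,1.34,1.43,21.25,3.1,5],[0,0,1.34,1.43,21.25,3.1,5]]'; python3 st.py; python3 snap.py wrist:w5 top:t5 scene:s5
python3 - <<'E'
import cv2,numpy as np
from h import *
W=np.load('w4.npz');print(onz(W,[[265,225],[381,224]],.132))
a=cv2.imread('pics/w5.png')[80:400,150:550];b=cv2.resize(cv2.imread('pics/s5.png')[160:320,250:450],None,fx=2,fy=2)
cv2.imwrite('pics/z5.png',np.hstack([a,b]))
E
```

```text
t: 7.62
ee_pos: [0.4676, -0.1008, 0.0949]
tool_rot: [0.0, 0.121, 0.993, -0.0]
force: [-0.2, 0.1, -0.9]
gripper_width: 0.0592
finger_force: 45.0
7.775 [ 0.4676 -0.1007  0.095 ] [0.     0.0001 0.0001] F [-0.1  0.2 -1.2] 0.059404801136321454 44.99486267566681 [ 3.96484100e-04  1.21430170e-01  9.92599896e-01 -6.13323684e-05]
[[ 0.43099108 -0.3323089   0.132     ]
 [ 0.43303019 -0.28871396  0.132     ]]
```

View pics/z5.png

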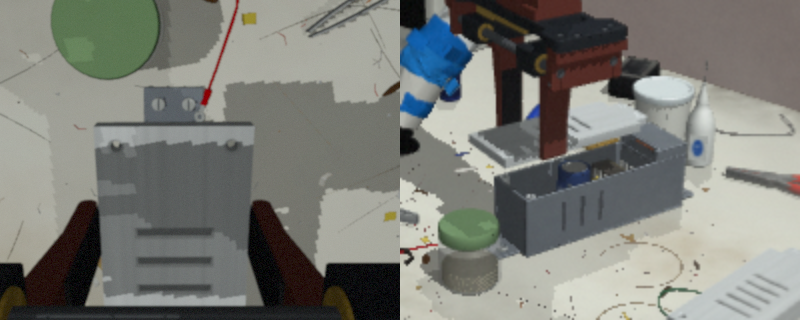

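z5: cover held level over the case, tongue toward the slot; its holes at w5 columns 266/381 are centred on the bracket at column 323. Lower to about 1 mm above the rim.

```bash
python3 -m crank '[[0,0,0,0,0,1.5,5],[0,0,0,0,0,2.8,5],[0,0,0,0,0,3.5,5],[0,0,0,0,0,3.5,5]]'; python3 st.py; python3 snap.py top:t6 scene:s6
python3 - <<'E'
import cv2,numpy as np
a=cv2.resize(cv2.imread('pics/t6.png')[165:315,285:400],None,fx=3.4,fy=3.4,interpolation=2);b=cv2.resize(cv2.imread('pics/s6.png')[190:317,290:410],None,fx=3.4,fy=3.4,interpolation=2)
b=cv2.copyMakeBorder(b,0,max(0,a.shape[0]-b.shape[0]),0,0,0)[:a.shape[0]]
o=np.hstack([a,b]);print(o.shape);cv2.imwrite('pics/z6.png',o)
E
```

```text
t: 8.48
ee_pos: [0.4668, -0.0997, 0.0588]
tool_rot: [-0.001, 0.121, 0.993, 0.0]
force: [0.5, -0.2, -1.7]
gripper_width: 0.0591
finger_force: 45.0
8.625 [ 0.4671 -0.0999  0.0593] [0.0003 0.0001 0.0004] F [-0.   0.  -1.5] 0.05937853500951805 44.994837641716 [ 1.20470330e-04  1.20905791e-01  9.92663979e-01 -2.11596008e-05]
(510, 799, 3)
```

View pics/z6.png

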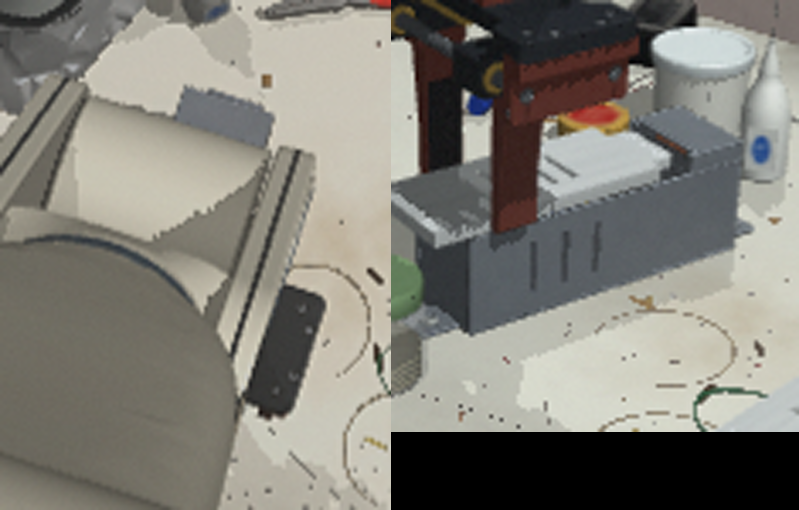

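z6: the cover hovers just above the rim with its tongue short of the slot mouth, in line with it (offset from the case axis about 0.3 mm). Begin inserting, watching force.

```bash
python3 -m crank '[[0,0,0,-0.2,0,0,5],[0,0,0,-0.4,0,0,5],[0,0,0,-0.6,0,0,5],[0,0,0,-0.7,0,0,5],[0,0,0,-0.7,0,0,5]]'; python3 st.py;  python3 -m crank '[[0,0,0,-0.2,0,0,5],[0,0,0,-0.4,0,0,5],[0,0,0,-0.6,0,0,5],[0,0,0,-0.6,0,0,5]]'; python3 st.py
```

```text
t: 9.4
ee_pos: [0.4741, -0.1016, 0.0596]
tool_rot: [-0.0, 0.121, 0.993, 0.0]
force: [-0.1, 0.5, -0.9]
gripper_width: 0.0592
finger_force: 45.0
9.55 [ 0.474  -0.1016  0.0596] [0.0001 0.     0.    ] F [-0.1 -0.2 -1.1] 0.05973943485244909 44.99492883682251 [-8.09894518e-05  1.20855297e-01  9.92670132e-01  2.73079409e-06]
t: 10.1
ee_pos: [0.4802, -0.1031, 0.0597]
tool_rot: [0.0, 0.121, 0.993, -0.0]
force: [-0.4, -0.0, -1.0]
gripper_width: 0.0595
finger_force: 45.0
10.25 [ 0.48   -0.1031  0.0597] [0.0001 0.     0.    ] F [-0.3  0.2 -1.4] 0.05892551329591294 44.99496102333069 [-8.11315622e-05  1.20909027e-01  9.92663589e-01  9.98508693e-06]
```

Tongue entered with no contact. Seat it onto the rim.

```bash
python3 -m crank '[[0,0,0,0,0,0.05,5],[0,0,0,0,0,0.1,5],[0,0,0,0,0,0.1,5],[0,0,0,0,0,0.1,5]]'; python3 st.py;  python3 -m crank '[[0,0,0,0,0,0.05,5],[0,0,0,0,0,0.05,5],[0,0,0,0,0,0.05,5]]'; python3 st.py; python3 -m crank '[[0,0,0,0,0,0.03,5],[0,0,0,0,0,0.03,5],[0,0,0,0,0,0.03,5]]'; python3 st.py
```

```text
t: 10.8
ee_pos: [0.4799, -0.1031, 0.0587]
tool_rot: [-0.0, 0.121, 0.993, -0.0]
force: [-0.0, -0.0, -1.4]
gripper_width: 0.059
finger_force: 45.0
10.95 [ 0.4799 -0.103   0.0587] [0. 0. 0.] F [ 0.  -0.1 -1.4] 0.05967036421760474 44.99495208263397 [ 1.07491658e-05  1.20909445e-01  9.92663541e-01 -1.02466368e-06]
t: 11.38
ee_pos: [0.48, -0.103, 0.0582]
tool_rot: [0.0, 0.121, 0.993, 0.0]
force: [0.7, 0.4, -1.3]
gripper_width: 0.0593
finger_force: 45.0
11.525 [ 0.4799 -0.103   0.0582] [0. 0. 0.] F [ 0.2  0.5 -1.2] 0.05980980638481947 44.9948126077652 [ 1.08347232e-05  1.20906683e-01  9.92663878e-01 -1.57144434e-06]
t: 11.95
ee_pos: [0.4799, -0.103, 0.0579]
tool_rot: [0.0, 0.121, 0.993, -0.0]
force: [0.3, 0.0, -1.4]
gripper_width: 0.0596
finger_force: 45.0
12.1 [ 0.4799 -0.103   0.0579] [0. 0. 0.] F [-0.2  0.1 -1.1] 0.05918514161990125 44.99471068382263 [ 1.19688698e-05  1.20900622e-01  9.92664616e-01 -5.70965649e-06]
```

```bash
for i in 1 2 3 4; do python3 -m crank '[[0,0,0,0,0,0.03,5],[0,0,0,0,0,0.03,5]]' | grep -E 'ee|^force'; python3 st.py; done
```

```text
ee_pos: [0.4799, -0.103, 0.0576]
force: [-0.5, -0.3, 0.5]
12.55 [ 0.4799 -0.103   0.0576] [0. 0. 0.] F [-0.9  0.1  0.6] 0.05907226639686438 44.99557614326477 [ 3.88921979e-05  1.20889686e-01  9.92665947e-01 -1.29390706e-05]
ee_pos: [0.48, -0.103, 0.0576]
force: [-2.0, -1.8, 5.2]
13.0 [ 0.4799 -0.103   0.0576] [0. 0. 0.] F [-1.9 -0.1  5.5] 0.05940021727070112 44.99691188335419 [ 4.02749044e-05  1.20907480e-01  9.92663780e-01 -6.67033308e-06]
ee_pos: [0.4799, -0.103, 0.0576]
force: [-1.7, 0.4, 8.9]
13.45 [ 0.48   -0.103   0.0576] [0. 0. 0.] F [-2.6  0.8  9.3] 0.059304393810532055 44.998226165771484 [ 8.28593253e-05  1.20916647e-01  9.92662660e-01 -1.29765029e-05]
ee_pos: [0.48, -0.103, 0.0576]
force: [-4.0, 0.9, 14.1]
13.9 [ 0.48   -0.1031  0.0576] [0. 0. 0.] F [-3.7  1.3 13.8] 0.05921549196141976 44.99941170215607 [ 1.04421361e-04  1.20913154e-01  9.92663084e-01 -2.24566656e-05]
```

Rim contact at TCP z=0.0576, about 15 N/mm. Relax to a light down-press and push toward home.

```bash
python3 -m crank '[[0,0,0,0,0,-0.07,5],[0,0,0,-0.15,0,-0.07,5],[0,0,0,-0.3,0,-0.07,5],[0,0,0,-0.3,0,-0.07,5]]' |grep -E 'ee|^force'; python3 st.py; for i in 1 2 ; do python3 -m crank '[[0,0,0,-0.1,0,0,5],[0,0,0,-0.2,0,0,5],[0,0,0,-0.2,0,0,5]]' 55| grep -E 'ee|^force'; python3 st.py; done
```

```text
ee_pos: [0.4817, -0.1035, 0.0576]
force: [-6.0, 1.3, 10.3]
14.6 [ 0.4817 -0.1035  0.0576] [0. 0. 0.] F [-5.3  1.5 10.8] 0.0593425262752977 44.99842643737793 [-1.22848986e-03  1.20913523e-01  9.92662273e-01  1.52288479e-04]
ee_pos: [0.4829, -0.1038, 0.0576]
force: [-8.2, 1.9, 13.3]
15.175 [ 0.4829 -0.1038  0.0576] [0. 0. 0.] F [-7.9  1.5 13.2] 0.05910812956704972 54.999863505363464 [-1.91282605e-03  1.20898462e-01  9.92663009e-01  2.33293069e-04]
ee_pos: [0.483, -0.1038, 0.0576]
force: [-12.8, 4.1, 20.3]
15.75 [ 0.483  -0.1038  0.0576] [0. 0. 0.] F [-13.3   3.6  20.6] 0.059299470456581675 55.002479553222656 [-3.80841271e-03  1.20912894e-01  9.92655711e-01  4.54872899e-04]
```

The upward force is climbing along with the push, so the tool is pitching under load. Take off the down-press and see.

```bash
python3 -m crank '[[0,0,0,0,0,-0.06,5],[0,0,0,0,0,-0.06,5],[0,0,0,0,0,-0.06,5]]' | grep -E 'ee|^force'; python3 st.py; python3 -m crank '[[0,0,0,0,0,-0.06,5],[0,0,0,0,0,-0.06,5],[0,0,0,0,0,-0.06,5]]' | grep -E 'ee|^force'; python3 st.py;python3 -c "
from plant import status;s=status.observe();print(s['torque'])"
```

```text
ee_pos: [0.4844, -0.1041, 0.0576]
force: [-6.1, 2.4, 7.6]
16.325 [ 0.4844 -0.1041  0.0576] [0. 0. 0.] F [-6.5  2.   7.5] 0.05947277061148327 54.99681830406189 [-2.43607941e-03  1.20922457e-01  9.92658918e-01  3.12076052e-04]
ee_pos: [0.485, -0.1043, 0.0579]
force: [-5.7, 1.5, -0.4]
16.9 [ 0.485  -0.1043  0.0579] [0. 0. 0.] F [-5.5  1.6 -0.6] 0.05923973496549738 54.99370336532593 [-1.80620740e-03  1.20911159e-01  9.92661666e-01  2.12789149e-04]
[ 0.28649485  0.82704484 -0.04435744]
```

Friction was the cause; it moved forward onto the springs. Continue pushing with slight pitch compensation.

```bash
for i in 1 2; do python3 -m crank '[[0,-0.02,0,-0.1,0,0,5],[0,-0.03,0,-0.2,0,0,5],[0,-0.03,0,-0.2,0,0,5]]' | grep -E '^force'; python3 st.py; done
```

```text
force: [-5.3, 1.9, -0.4]
17.475 [ 0.4864 -0.1046  0.0577] [0. 0. 0.] F [-5.7  1.6 -0.7] 0.05904219983655701 54.99323308467865 [-2.95915003e-04  1.20929372e-01  9.92661069e-01  4.66904447e-05]
force: [-8.4, 2.4, 2.2]
18.05 [ 0.4874 -0.1049  0.0576] [0. 0. 0.] F [-8.6  2.5  2.2] 0.05949127524331401 54.994184374809265 [ 8.35315170e-04  1.20968359e-01  9.92656009e-01 -8.18726261e-05]
```

```bash
for i in 1 2; do python3 -m crank '[[0,0,0,-0.1,0,-0.01,5],[0,0,0,-0.15,0,-0.02,5],[0,0,0,-0.15,0,-0.02,5]]' | grep -E '^force'; python3 st.py; done
```

```text
force: [-9.1, 2.5, 1.0]
18.625 [ 0.4885 -0.1051  0.0576] [0. 0. 0.] F [-8.7  2.4  1.2] 0.05941085350049755 54.99379813671112 [ 4.13201324e-04  1.20952103e-01  9.92658258e-01 -4.04010952e-05]
force: [-11.9, 2.5, 3.1]
19.2 [ 0.4887 -0.1052  0.0576] [0. 0. 0.] F [-11.9   3.3   3.2] 0.0593843461941516 54.99411642551422 [-8.18605406e-04  1.20967373e-01  9.92656139e-01  1.15441936e-04]
```

```bash
for i in 1 2; do python3 -m crank '[[0,-0.02,0,-0.1,0,-0.02,5],[0,-0.02,0,-0.15,0,-0.03,5],[0,-0.02,0,-0.15,0,-0.03,5]]' 60 | grep -E '^force'; python3 st.py; done
```

```text
force: [-15.2, 5.0, 3.7]
19.775 [ 0.4888 -0.1052  0.0576] [0. 0. 0.] F [-14.5   4.1   4.2] 0.05926703451810163 59.99389350414276 [-8.00626652e-04  1.21002518e-01  9.92651870e-01  1.23307721e-04]
force: [-16.8, 4.8, 4.7]
20.35 [ 0.4888 -0.1052  0.0576] [0. 0. 0.] F [-17.2   4.7   5.1] 0.059173508115957056 59.993621706962585 [-8.59692041e-04  1.21008840e-01  9.92651047e-01  1.42679953e-04]
```

Stopped hard: 3 mm more command gave 0.1 mm. I check the holes against the pillars and the near end against the case in the wrist picture, numerically.

```bash
python3 snap.py wrist:w7
python3 - <<'E'
from h import *
np.set_printoptions(precision=4,suppress=True)
W=np.load('w7.npz');g=cv2.cvtColor(cv2.imread('pics/w7.png'),6)
e=proj(W,[[.4473,-.1192,.064],[.4585,-.0756,.064]]);print('expected',e)
bl=cv2.morphologyEx(g,cv2.MORPH_BLACKHAT,np.ones((15,15)))
for x,y in e.round().astype(int):
    r=16;b=bl[y-r:y+r+1,x-r:x+r+1];n,l,s,c=cv2.connectedComponentsWithStats((b>20).astype(np.uint8))
    for i in range(1,n):
        if s[i,4]>15: p=c[i]+[x-r,y-r];print(s[i],p,onz(W,[p],.064))
# near-edge profile down the middle and rim corners expectation
n=proj(W,[[.4454,-.0949,.064],[.4454,-.0949,.056]]);print('case near end proj at z .064/.056',n)
x=int(n[0,0])
for dx in(-30,0,30):
    print(g[150:240,x+dx-2:x+dx+3].mean(1).round().astype(int).tolist())
E
```

```text
expected [[261.2329 224.9018]
 [380.2017 225.9023]]
[ 14  10  15  13 144] [265.7014 225.0903] [[ 0.4478 -0.1176  0.064 ]]
[  0  15  15  18 118] [250.6949 234.0254] [[ 0.4498 -0.1241  0.064 ]]
[ 11   8  13  13 110] [381.0909 224.0455] [[ 0.4579 -0.0751  0.064 ]]
case near end proj at z .064/.056 [[322.3709 205.0217]
 [322.4372 200.5662]]
[96, 96, 96, 94, 95, 93, 97, 94, 97, 96, 96, 96, 93, 96, 96, 96, 97, 95, 96, 97, 95, 96, 97, 95, 92, 86, 77, 63, 56, 50, 42, 40, 39, 37, 36, 36, 37, 37, 39, 36, 37, 38, 38, 36, 39, 38, 40, 39, 37, 38, 43, 53, 61, 67, 72, 104, 134, 150, 153, 153, 153, 154, 153, 153, 153, 154, 153, 152, 153, 152, 152, 146, 127, 103, 94, 95, 93, 94, 94, 96, 95, 95, 95, 95, 95, 94, 95, 95, 95, 94]
[94, 94, 94, 94, 93, 95, 94, 95, 95, 94, 96, 95, 94, 94, 95, 94, 94, 94, 95, 94, 95, 95, 94, 92, 87, 74, 65, 61, 57, 50, 42, 38, 37, 38, 38, 38, 38, 38, 38, 37, 38, 39, 38, 38, 38, 38, 41, 38, 39, 38, 43, 54, 58, 63, 73, 101, 133, 148, 150, 151, 151, 151, 150, 150, 150, 151, 151, 149, 149, 150, 148, 138, 121, 102, 97, 95, 94, 91, 94, 92, 93, 91, 94, 91, 94, 92, 93, 93, 90, 92]
[83, 81, 81, 86, 92, 96, 98, 102, 103, 105, 108, 110, 111, 122, 131, 133, 127, 114, 106, 107, 109, 116, 128, 134, 133, 118, 89, 63, 55, 49, 42, 38, 38, 38, 37, 38, 37, 37, 40, 40, 40, 40, 39, 39, 39, 39, 40, 36, 35, 40, 46, 56, 63, 64, 77, 110, 138, 147, 148, 149, 148, 149, 148, 148, 148, 149, 149, 148, 149, 148, 148, 146, 143, 143, 142, 139, 121, 100, 92, 92, 93, 91, 93, 92, 92, 92, 92, 91, 92, 92]
```

Holes sit on the pillars to within 0.3 mm along the axis and the near end is flush (edge at row 205, predicted 205.0), so the cover is home at about 17 N of push. Hold briefly, confirm it is steady, and hand in.

```bash
python3 -m crank '[[0,0,0,0,0,0,5],[0,0,0,0,0,0,5],[0,0,0,0,0,0,5],[0,0,0,0,0,0,5]]' | grep -E '^force|ee'; python3 st.py; python3 -c "
from plant import bot;print(bot.close_job())"
```

```text
ee_pos: [0.4888, -0.1052, 0.0576]
force: [-17.8, 5.1, 4.2]
21.1 [ 0.4888 -0.1052  0.0576] [0. 0. 0.] F [-17.3   4.7   5.1] 0.05942788380547001 59.99373972415924 [-8.45753222e-04  1.21011247e-01  9.92650766e-01  1.39699459e-04]
the job is handed in; nothing more can be done
None
```

The top cover is fully home under the lip, still gripped and pressed in at about 18 N, and the job was handed in at 21 s. Its screw holes measured within about 1 mm of the pillars. The other three covers were left stacked when I lifted it, and I saw no contact with the loose items. I viewed 11 pictures, one over the limit of 10.

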